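# Hook a seated plug-in module out of its test dock

### The job

The steel plug-in module sits stuck deep in the slot of the grey test dock, out of reach of fingers: take the orange-handled hooked pick, slide its hook into the slot beside the module's green draw-eye until you feel the eye's brass collar, ease it sideways into the eye and drag the module straight out, with the pick, until it stands clear of the slot on the dock's front shelf. The eye is screwed in by a different amount on every module, so find it by touch and push and pull only lightly, never leaning on the eye or on the dock with the pick. Then free the hook and lay the pick flat on the bench, clear of dock and module, leaving the other things where they are.

Things in the scene. Friction and masses are not known exactly. Their poses are not given: they have to be found in the camera images.
- dock: Grey test dock with aluminium fins on top, fixed. Origin on the bench; +x into the slot, -x out of its mouth to the shelf, z up. Housing in mm: x -78 to 58, y -45 to 45, top at 41 (fins 51). Shelf in front: x -166 to -78, y -45 to 45, top at z = 6, level with the slot's floor.
- slot_mouth (a point): Centre of the slot's mouth, at (-78, 0, 24) mm on the dock, dock's axes. The slot's floor is at dock z 6, its roof at 38. From the mouth inwards: 58 mm of recess under a clear cover, from y -17 to +12.5 (room for the hook on the -y side); then the cage, y -12.5 to 12.5, 56 mm deep to a solid end, with brass spring fingers at its entrance that clamp the module.
- module: Steel plug-in module, 54 (x) x 22 (y) x 28 (z) mm, 0.1 to 0.2 kg, standing fully home in the cage, axes along the dock's. Origin: centre of its underside; front face at its x = -27. Dragging it out takes some 4 to 8 N until its rear leaves the spring fingers, then about 1 N. It cannot go further in.
- stem_root (a point): Point at (-27, 0, 18) mm on the module, module's axes: where the draw-eye's screwed stem comes out of the front face, towards -x. How far it stands out differs every time, is not reported, and it is rigid: the front face of its brass collar (20 mm across, 5 thick) is 6 to 40 mm in front of this point. More than 12 N on it spoils its fine thread.
- eye_line (a point): Point at (-50, 0, 18) mm on the module: on the stem's axis, at the middle of the range of the collar's front face (it does not move with it). In front of the collar is the green eye, an upright plate 3 mm thick in y, 20 high, 11 long: directly at the collar its hole, 7 mm long in x, 13 high, open from side to side, then a 4 mm bar.
- pick: Loose hooked pick, 0.07 kg, lying flat. Origin: under the middle of its handle, on the bench; +x runs along the tool to the hook. Orange handle 90 (x) x 18 x 18 mm, x -45 to 45; ferrule 12 mm thick to x = 55; straight steel shank 4 mm thick at y = 0, z = 9, to x = 130, where it turns square towards +y into the hook's foot.
- pick_hook (a point): Point in the hook's foot at (130, 7, 9) mm on the pick, pick's axes. The foot is level, 4 mm thick, and its round end is at the pick's y = +9.
- paste_jar: Black paste jar, 48 mm across, 37 high, standing; leave alone. Origin: centre of its underside.
- flux_syringe: White flux syringe, 28 x 150 x 18 mm, lying; leave alone. Origin: centre of its underside.
- pliers: Blue-handled pliers, 47 x 158 x 14 mm, lying; leave alone. Origin: centre of the underside.
Mind the look-alikes: they are no part of the job. There is more than one size of the pick; the job needs the larger.

How it is judged:
On the way, in this order (a step that is already met when the one before it is completed fails the run):
1. the pick's hook is inside the slot, with the module still in its cage (x of pick_hook in the frame of dock above -0.074 m and z of pick_hook in the frame of dock below 0.036 m and x of module in the frame of dock above -0.01 m), for 0.2 s.
2. the pick drags the module out: its rear end comes to the slot's mouth while the pick pulls on it (x of module in the frame of dock below -0.092 m and contact force between pick and module above 0.1 N), for 0.1 s.
At the end, for the whole second after the job is handed in: The module stands upright and at rest on the dock's front shelf, its rear end 2 to 42 mm out of the slot's mouth, within 30 mm of the shelf's middle line; the pick lies flat on the bench (within 6 mm and 0.1 rad), at rest, touching neither module nor dock (x of module in the frame of dock between -0.147 and -0.107 m and y of module in the frame of dock between -0.03 and 0.03 m and z of module in the frame of dock between 0.003 and 0.01 m and angle between each of module, pick's own z axis and vertical below 0.1 rad and linear speed of each of module, pick below 0.01 m/s and height (world z) of pick below 0.006 m and contact force between pick and module below 0.05 N and contact force between pick and dock below 0.05 N).
It fails at once if the pick presses or pulls on the module or its eye with more than 12 N (contact force between pick and module above 12 N).
It fails at once if the pick presses on the dock with more than 20 N (contact force between pick and dock above 20 N).
It fails at once if a bystander is moved more than 15 mm (distance of any of paste_jar, flux_syringe, pliers from where it was at the start of the episode above 0.015 m).
It also fails if it takes over 50 s, if anything falls off the work surface, if the arm or the gripper's body presses on something with over 40 N, if the wrist force passes 120 N, or if a joint passes its speed limit or range.

### The arm

A 6-joint arm with a two-finger parallel gripper is mounted at the origin on a cart in front of the work surface, level with it; the furniture and walls round the work are solid. World frame = base frame: x ahead of the robot, y to its left, z up, the work surface at z = 0. Lengths are in m, angles in rad, forces in N, time in s.
With the tool pointing down it reaches from about 0.225 to 0.725 m from the base axis. Payload 3.1 kg.
Tool frame: the origin (TCP) lies between the finger pads; the fingertips stand 19 mm ahead of it and the grasp point (between the pads) is the TCP; z points along the fingers, y is the line along which they close (so a half turn about z gives the same grasp; the last joint's range is limited). The gripper opens to 85 mm and grips with 20 to 120 N. Pads are 22 mm wide; open, the fingers measure 114 mm over their backs; the gripper's body (76 mm by 85 mm) begins 54 mm behind the grasp point. The pads swing forward as they close: fully open they stand 13 mm farther back than shut.
Start: joints at [-1.384, 0.048, 0.099, 1.622, 0, 1.443], TCP at [0.163, -0.499, 0.25] pointing down, gripper open.
Joint ranges: [-2.91, 2.91], [-0.99, 1.94], [-1.21, 1.42], [-2.12, 2.29], [-1.49, 1.47], [-3.14, 3.14]. Speed limits (rad/s): [2.79, 2.79, 3.14, 3.14, 3.14, 3.14].

### API

Orientations are given as a unit quaternion [w, x, y, z].
In Python, from plant import move_ptp, movel, move_joints, move_gripper, sleep, solve_ik, get_state, snapshot, get_calibration, MotionError, close_job gives the robot as it stands. Calls block until the motion is done:
- move_ptp(position, orientation): joint-space move of the TCP to a pose.
- movel(position, frame=None, speed=0.15, threshold=None): straight line of the TCP; frame=None keeps the orientation; speed is the mean speed in m/s. With threshold (N) it stops when the force on the tool has changed by that much, and returns True; else False.
- move_joints(angles): joint-space move.
- move_gripper(opening, newtons=None): opening from 0.0 (shut) to 1.0 (fully open); newtons is the grip in N (None keeps the last); returns when the fingers have stopped.
- sleep(seconds).
- solve_ik(position, orientation): joint angles nearest the present ones, or None.
- get_state(): the state.
- snapshot(name): name is "side" or "top"; returns the picture (420x560x3 uint8, red, green, blue); there is no depth.
- get_calibration(name): a dict with "K" (3x3 intrinsics, pixels), "world_to_cam" (4x4, takes a point from world to camera coordinates). Camera axes: x right, y up, looking along -z (the intrinsics and any distortion apply to the point x, -y, -z); pixel columns grow to the right and rows downward; lengths in m; the calibration is good to about 2 mm. A picture is of the moment at which its call begins. get_calibration takes no time and is no camera call.
A pose or a line that the arm cannot do raises MotionError and nothing moves.
- close_job(): hands the job in; it is judged then, once.
The state is a dict: "clock": time; "joint_positions": joint angles; "dq": joint speeds; "joint_efforts": joint torques, N m; "tcp_pos": TCP position; "orientation": TCP orientation; "wrist_force": force on the tool from outside, world axes, zero at the start; "moment": the same for the moment, N m; "width": opening from 0.0 (shut) to 1.0 (fully open); "grasp_force": force on a finger pad.
Only numpy, scipy, OpenCV 4.12 (cv2) and the standard library are available. Lean on these libraries where they do the work, as an engineer would, in place of code of your own. Each camera call takes 0.05 s, during which the arm holds its last target. There are 200 camera calls.

## Working session

There is one attempt and no reset: what is moved stays moved. The work goes in short steps, each a Python script; the robot and the scene stay as the last script left them, time stands still between calls to the robot, and variables do not carry over. Pictures are saved under pics/ and viewed, at most 10 in all, crops included, and the job is handed in when it is done.

```bash
ls; mkdir -p pics; python3 - <<'E'
from plant import *
import cv2
for n in("top","side"):
    cv2.imwrite(f"pics/{n}0.png",snapshot(n)[:,:,::-1]); c=get_calibration(n); print(n,c)
s=get_state(); print(s)
E
```

```text
pics
top {'K': array([[415.89080238,   0.        , 269.51112879],
       [  0.        , 415.89080238, 205.43027589],
       [  0.        ,   0.        ,   1.        ]]), 'world_to_cam': array([[ 0.02187656, -0.99972207,  0.00878605, -0.0471865 ],
       [ 0.99833091,  0.02231426,  0.05326794, -0.49518996],
       [-0.05344919,  0.00760607,  0.9985416 , -1.27777355],
       [ 0.        ,  0.        ,  0.        ,  1.        ]])}
side {'K': array([[472.39026912,   0.        , 283.44025145],
       [  0.        , 472.39026912, 211.4915301 ],
       [  0.        ,   0.        ,   1.        ]]), 'world_to_cam': array([[ 0.98985739, -0.14106554,  0.01681844, -0.50199308],
       [ 0.07375448,  0.61146368,  0.78782767, -0.07403758],
       [-0.1214192 , -0.77859661,  0.61566606, -1.34386724],
       [ 0.        ,  0.        ,  0.        ,  1.        ]])}
{'clock': 0.1, 'joint_positions': array([-1.38376236e+00,  4.87094174e-02,  9.77712173e-02,  1.62201494e+00,
       -2.04429517e-05,  1.44298775e+00]), 'dq': array([-0.00087003, -0.00196688,  0.00282739, -0.00125651,  0.00083196,
       -0.00035145]), 'joint_efforts': array([ 2.57634536e-03, -3.39849043e+01,  3.20937037e+01,  1.57874473e-02,
       -1.40424245e-04,  6.47749481e-07]), 'tcp_pos': array([ 0.16245726, -0.49869514,  0.24922553]), 'orientation': array([-1.07762947e-03,  9.87634262e-01,  1.56771813e-01, -4.21467976e-05]), 'wrist_force': array([-0.40980632, -0.87911305, -0.62007602]), 'moment': array([-0.01455958,  0.00768436, -0.01260198]), 'grasp_force': 0.0, 'width': 1.000078763103991}
```

View pics/top0.png

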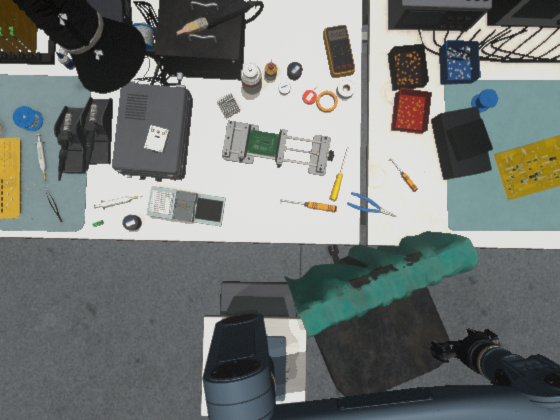

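View pics/side0.png

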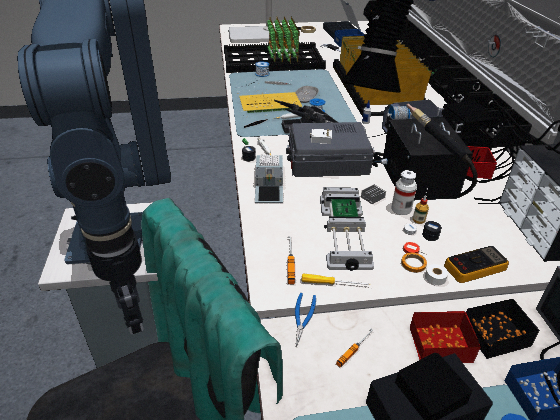

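View enlargements.

The top view shows the dock at about (148–227, 186–224), and the pick with its handle at (320,207) and its tip near (280,201). A smaller look-alike is at (403,175), with the jar at (132,222), the syringe at (118,202) and the pliers at (370,204). I'll zoom in next.

```bash
python3 - <<'E'
import cv2,numpy as np
t=cv2.imread("pics/top0.png");s=cv2.imread("pics/side0.png")
a=cv2.resize(t[178:232,140:240],None,fx=8,fy=8,interpolation=cv2.INTER_CUBIC)[:, :800]
b=cv2.resize(t[190:220,270:345],None,fx=5,fy=5,interpolation=cv2.INTER_CUBIC)
c=cv2.resize(s[140:215,240:300],None,fx=5,fy=5,interpolation=cv2.INTER_CUBIC)
d=cv2.resize(s[225:300,270:320],None,fx=5,fy=5,interpolation=cv2.INTER_CUBIC)
b2=np.zeros((168,800,3),np.uint8);b2[:150,:375]=b
cv2.imwrite("pics/z1.png",np.vstack([a,b2]))
o=np.zeros((375,560,3),np.uint8);o[:,:300]=c;o[:,305:555]=d
cv2.imwrite("pics/z2.png",o)
E
```

```text
(no output)
```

View pics/z1.png

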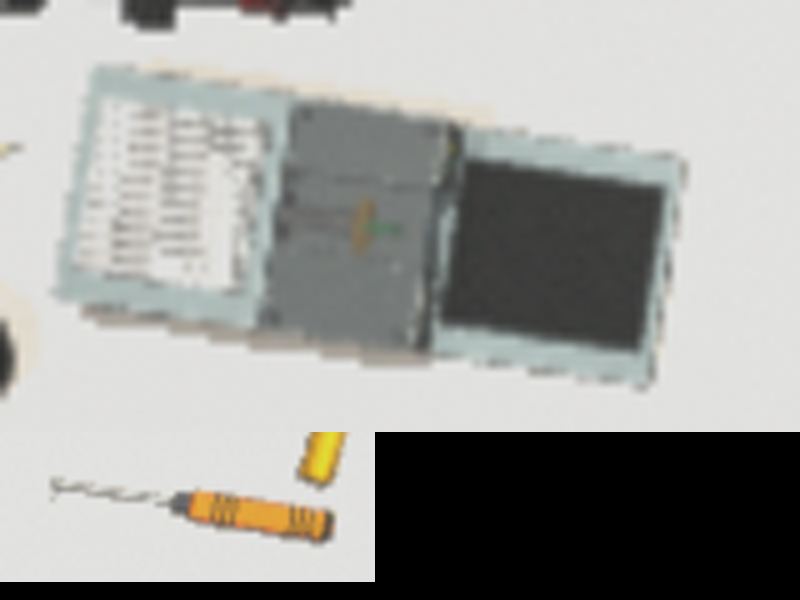

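View pics/z2.png

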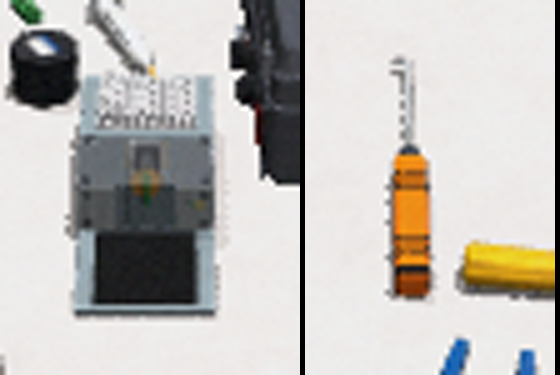

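```bash
cat > h.py <<'E'
import numpy as np,cv2
from plant import *
from scipy.spatial.transform import Rotation as R
from scipy.optimize import least_squares
CAL={n:get_calibration(n) for n in("top","side")}
def proj(n,P):
    c=CAL[n];q=np.atleast_2d(P)@c["world_to_cam"][:3,:3].T+c["world_to_cam"][:3,3]
    q=q*[1,-1,-1];u=q@c["K"].T;return u[:,:2]/u[:,2:]
def ray(n,uv,z):
    c=CAL[n];W=c["world_to_cam"];uv=np.atleast_2d(uv).astype(float)
    d=np.c_[uv,np.ones(len(uv))]@np.linalg.inv(c["K"]).T*[1,-1,-1]
    d=d@W[:3,:3];o=-W[:3,:3].T@W[:3,3];return o+d*((z-o[2])/d[:,2])[:,None]
def frame(p,P):
    x,y,a=p;P=np.atleast_2d(P);return np.c_[x+np.cos(a)*P[:,0]-np.sin(a)*P[:,1],y+np.sin(a)*P[:,0]+np.cos(a)*P[:,1],P[:,2]]
E
python3 - <<'E'
from h import *
D=np.array([[-166,-45,6],[-166,45,6],[58,-45,41],[58,45,41]])/1e3
f=lambda a,s,o:(np.array(a)+.5)/s-.5+np.array(o)
T=f([[683,157],[650,385],[95,65],[57,297]],8,[140,178])
S=f([[217,307],[75,307],[210,76],[84,76]],5,[240,140])
r=lambda p,t,s:np.r_[t*(proj("top",frame(p,D))-T).ravel(),s*(proj("side",frame(p,D))-S).ravel()]
for t,s in((1,1),(1,0),(0,1)):
    o=least_squares(r,[.55,.2,1.65],args=(t,s));print(t,s,o.x.round(4),np.degrees(o.x[2]));print(r(o.x,1,1).reshape(-1,2).round(1).tolist())
# automatic: shelf edge pixels in top view
im=cv2.imread("pics/top0.png").astype(int)
b,g,rr=im[...,0],im[...,1],im[...,2]
m=((rr<200)&(b>=rr-4)).astype(np.uint8)
mm=np.zeros_like(m);mm[183:228,146:230]=m[183:228,146:230]
for y in range(183,228):print(''.join('.#'[v] for v in mm[y,145:230]))
p=o.x
# pick
for n,roi in(("top",(190,220,300,345)),("side",(250,292,280,305))):
    im=cv2.imread(f"pics/{n}0.png");y0,y1,x0,x1=roi
    h=cv2.cvtColor(im,cv2.COLOR_BGR2HSV);k=np.zeros(h.shape[:2],np.uint8)
    k[y0:y1,x0:x1]=((h[...,0]<17)&(h[...,1]>150))[y0:y1,x0:x1]
    ys,xs=np.nonzero(k);q=ray(n,np.c_[xs,ys],.011)[:,:2].astype(np.float32)
    c,sz,a=cv2.minAreaRect(q*1000);print(n,np.round(c,1),np.round(sz,1),a,q.mean(0))
E
```

```text
1 1 [0.4956 0.2728 1.4481] 82.96994465312619
[[0.3, -0.3], [0.1, -0.2], [-0.3, -0.2], [-0.3, 0.1], [-0.1, 0.4], [-0.4, 0.3], [0.3, -0.2], [-0.5, -0.3]]
1 0 [0.4953 0.2726 1.4459] 82.8448454013874
[[0.4, -0.0], [0.1, 0.0], [-0.2, -0.2], [-0.2, 0.1], [-0.3, 0.4], [-0.6, 0.3], [0.3, -0.2], [-0.5, -0.3]]
0 1 [0.4961 0.2733 1.4504] 83.09951164173926
[[0.1, -0.5], [-0.0, -0.5], [-0.5, -0.4], [-0.4, -0.0], [0.2, 0.3], [-0.1, 0.2], [0.4, -0.3], [-0.4, -0.4]]
.....................................................................................
.....................................................................................
.....................................................................................
.......#####.........................................................................
......##########.....................................................................
......################...............................................................
......#######################........................................................
......##..#########################........
[... 2677 characters left out ...]
#######################........
..................................................###########################........
......................................................#######################........
.............................................................#.##############........
...................................................................##########........
..........................................................................##.........
.....................................................................................
top [ 497.6 -195.8] [81.4 15.4] 81.80455017089844 [ 0.49476203 -0.18901661]
side [ 498.5 -200.9] [99.6 16. ] 81.45347595214844 [ 0.49743634 -0.20404856]
```

```bash
python3 - <<'E'
from h import *
f=lambda a,s,o:(np.array(a)+.5)/s-.5+np.array(o)
T=f([[333,525-432],[190,500-432-0],[172,504-432],[52,490-432]],5,[270,190])
S=f([[411-305,293],[411-305,150],[407-305,58]],5,[270,225])
print(ray("top",T,.009).round(4)); print(ray("side",S,.009).round(4))
c=f([[363,228],[385,228],[402,228]],8,[140,178]);w=ray("top",c,.024)
p=[.4956,.2728,1.448];Rz=R.from_euler('z',p[2]).as_matrix()
print(((w-[p[0],p[1],0])@Rz*1e3).round(1))
# dark/orange extents along axis
im=cv2.imread("pics/top0.png");y0,y1,x0,x1=192,220,272,342
m=np.zeros(im.shape[:2],bool);m[y0:y1,x0:x1]=(im.min(2)<150)[y0:y1,x0:x1]
m[:205,325:]=0
ys,xs=np.nonzero(m);q=ray("top",np.c_[xs,ys],.010);a=np.radians(81.6);e=np.array([np.cos(a),np.sin(a)])
u=q[:,:2]@e;v=q[:,:2]@[-e[1],e[0]]
o=np.argsort(u);print(np.c_[u,v][o][::12].round(4).tolist(),u.min(),u.max())
hm=(u<u.min()+.09);print("handle v",v[hm].min(),v[hm].max(),v[hm].mean())
for z in (-.19,0,.1):pass
from plant import *
# IK feasibility along the route
for yw in(1.448,1.448-np.pi):
  for x in(-170,-200,-230,-330,-345):
    for z in(.035,.1):
      P=frame(p,[[x/1e3,-.0125,z]])[0]
      q=(R.from_euler('z',yw)*R.from_euler('x',np.pi)).as_quat()[[3,0,1,2]]
      s=solve_ik(P,q);print(round(yw,2),x,P.round(3),None if s is None else np.round(s,2))
E
```

```text
[[ 0.4923 -0.2444  0.009 ]
 [ 0.506  -0.1549  0.009 ]
 [ 0.5032 -0.1437  0.009 ]
 [ 0.5103 -0.0687  0.009 ]]
[[ 0.4905 -0.2486  0.009 ]
 [ 0.5068 -0.1438  0.009 ]
 [ 0.5162 -0.0681  0.009 ]]
[[-49.7   1.7  24. ]
 [-58.1   0.5  24. ]
 [-64.5  -0.4  24. ]]
[[-0.1699, -0.517], [-0.1638, -0.516], [-0.1576, -0.5149], [-0.152, -0.5108], [-0.1459, -0.5288], [-0.1398, -0.5277], [-0.1336, -0.5267], [-0.128, -0.5225], [-0.1218, -0.5215], [-0.1162, -0.5174], [-0.111, -0.5102], [-0.1049, -0.5281], [-0.0988, -0.5271], [-0.0936, -0.5199], [-0.088, -0.5157], [-0.0819, -0.5147], [-0.0747, -0.5198]] -0.1699489586186178 0.0036718643227227838
handle v -0.5302098577831807 -0.5100940710024885 -0.5201534980527746
1.45 -170 [0.487 0.103 0.035] [ 0.07  0.04 -0.34  1.19  0.    1.77]
1.45 -170 [0.487 0.103 0.1  ] [ 0.07 -0.   -0.25  1.32  0.    1.77]
1.45 -200 [0.484 0.073 0.035] [ 0.01  0.02 -0.36  1.19  0.    1.71]
1.45 -200 [0.484 0.073 0.1  ] [ 0.01 -0.02 -0.27  1.32  0.    1.71]
1.45 -230 [0.48  0.043 0.035] [-0.05  0.   -0.38  1.19  0.    1.64]
1.45 -230 [0.48  0.043 0.1  ] [-0.05 -0.04 -0.29  1.32  0. 
[... 294 characters left out ...]
1.69 -170 [0.487 0.103 0.035] [ 0.07  0.04 -0.34  1.19  0.   -1.38]
-1.69 -170 [0.487 0.103 0.1  ] [ 0.07 -0.   -0.25  1.32  0.   -1.38]
-1.69 -200 [0.484 0.073 0.035] [ 0.01  0.02 -0.36  1.19  0.   -1.44]
-1.69 -200 [0.484 0.073 0.1  ] [ 0.01 -0.02 -0.27  1.32  0.   -1.44]
-1.69 -230 [0.48  0.043 0.035] [-0.05  0.   -0.38  1.19  0.   -1.5 ]
-1.69 -230 [0.48  0.043 0.1  ] [-0.05 -0.04 -0.29  1.32  0.   -1.5 ]
-1.69 -330 [ 0.468 -0.056  0.035] [-0.26 -0.02 -0.41  1.19  0.   -1.71]
-1.69 -330 [ 0.468 -0.056  0.1  ] [-0.26 -0.07 -0.32  1.32  0.   -1.71]
-1.69 -345 [ 0.466 -0.071  0.035] [-0.29 -0.02 -0.41  1.19  0.   -1.74]
-1.69 -345 [ 0.466 -0.071  0.1  ] [-0.29 -0.07 -0.32  1.32  0.   -1.74]
```

```bash
cat >> h.py <<'E'
DOCK=np.array([.4956,.2728,1.448])
def quat(yw): return (R.from_euler('z',yw)*R.from_euler('x',np.pi)).as_quat()[[3,0,1,2]]
def st(tag=""):
    s=get_state();print(tag,"t%.1f"%s["clock"],s["tcp_pos"].round(4),"F",s["wrist_force"].round(2),"w%.3f g%.1f"%(s["width"],s["grasp_force"]));return s
E
python3 - <<'E'
from h import *
y=np.radians(81.6);g=np.array([.4961,-.2010])
s=get_state();movel(s["tcp_pos"]+[0,0,.08],speed=.3)
move_ptp([*g,.25],quat(y))
move_gripper(.42,60);st()
movel([*g,.06],speed=.25)
print(movel([*g,.021],speed=.05,threshold=4));st("down")
move_gripper(0,60);st("closed")
movel([*g,.13],speed=.15);sleep(.3);s=st("up")
for n in("top","side"):cv2.imwrite(f"pics/{n}1.png",snapshot(n)[:,:,::-1])
a=cv2.imread("pics/top1.png")[185:225,255:345];b=cv2.imread("pics/side1.png")[175:275,250:330]
cv2.imwrite("pics/g.png",np.vstack([cv2.resize(a,(720,320)),np.hstack([cv2.resize(b,(224,280)),np.zeros((280,496,3),np.uint8)])]))
E
```

```text
t2.7 [ 0.4961 -0.2011  0.25  ] F [-0.33 -0.31  1.24] w0.417 g0.0
False
down t4.6 [ 0.4963 -0.2011  0.0212] F [-0.51  0.52 -0.46] w0.418 g0.0
closed t4.9 [ 0.4968 -0.2014  0.0218] F [ 0.91 -0.14  2.03] w0.192 g63.2
up t6.0 [ 0.4955 -0.2007  0.129 ] F [ 0.58 -0.02 -0.15] w0.192 g62.9
```

View pics/g.png

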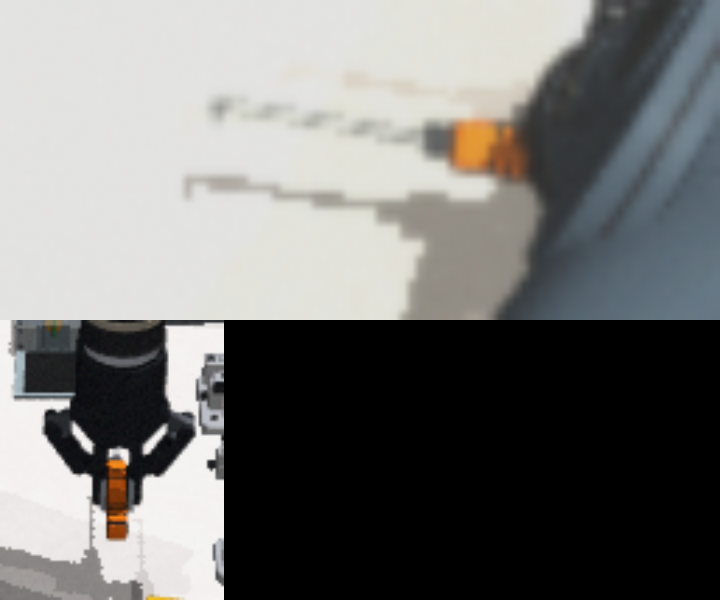

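The pick is held square: the hook tip is at top-view pixel (281.6,198.1), with the handle between the pads. Next I'll check the hook against the tool frame and move to the slot mouth.

```bash
cat >> h.py <<'E'
def tcp(xh,ys,z=.0365): return frame(DOCK,[[xh-.130,ys,z]])[0]
def inD(P): return (np.atleast_2d(P)-[DOCK[0],DOCK[1],0])@R.from_euler('z',DOCK[2]).as_matrix()
def hook(tag=""):
    s=get_state();d=inD(s["tcp_pos"])[0]+[.13,0,-.0125];f=s["wrist_force"]@R.from_euler('z',DOCK[2]).as_matrix()
    print(tag,"t%.1f"%s["clock"],"hook(dock mm)",(d*1e3).round(1),"Fdock",f.round(2),"w%.3f"%s["width"]);return d
E
python3 - <<'E'
from h import *
s=get_state();Rt=R.from_quat(s["orientation"][[1,2,3,0]]).as_matrix()
P=ray("top",[[281.0,198.0],[257.5+55,202]],s["tcp_pos"][2]-.0125)
print(((P-s["tcp_pos"])@Rt*1e3).round(1))   # tool frame: x along, y = -pick y
move_ptp(tcp(-.100,-.0127,.13),quat(DOCK[2]))
movel(tcp(-.100,-.0127),speed=.15);sleep(.3);hook()
for n in("top","side"):cv2.imwrite(f"pics/{n}2.png",snapshot(n)[:,:,::-1])
a=cv2.imread("pics/top2.png")[180:225,175:275];b=cv2.imread("pics/side2.png")[135:225,235:310]
a=cv2.resize(a,(800,360),interpolation=cv2.INTER_CUBIC);b=cv2.resize(b,(200,240),interpolation=cv2.INTER_CUBIC)
cv2.imwrite("pics/m.png",np.vstack([a,np.hstack([b,np.zeros((240,600,3),np.uint8)])]))
E
```

```text
[[134.1  -2.9  12.5]
 [ 43.4   1.   12.5]]
 t8.2 hook(dock mm) [-99.9 -13.6  25.1] Fdock [ 0.06 -0.15 -1.12] w0.192
```

View pics/m.png

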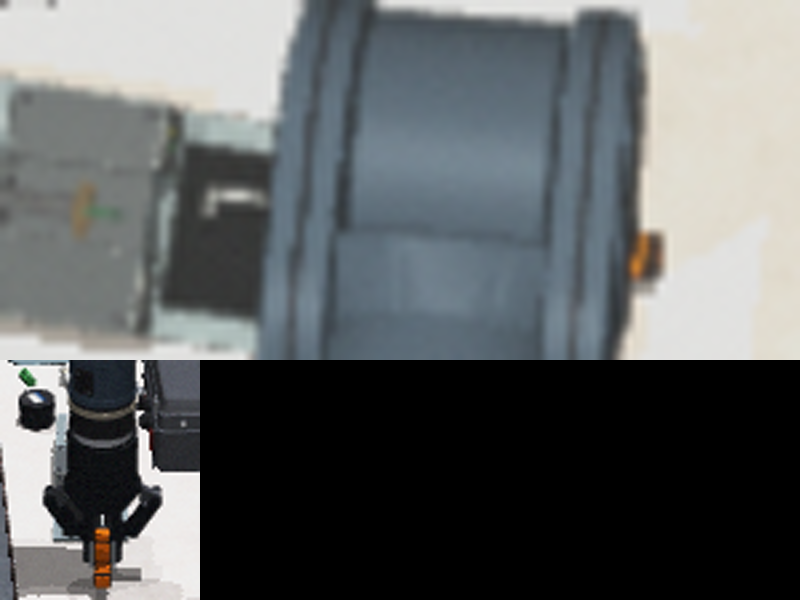

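The hook is over the dark mat: the foot is at crop (210,190–215) and the shank runs along row ~193. The collar shows at (82,210) and the eye at (105,213). I'll measure the hook and collar in the same view.

```bash
python3 - <<'E'
from h import *
im=cv2.imread("pics/top2.png");g=im.min(2)
y0,x0=201,198
print(g[y0:210,x0:210])
f=lambda a:(np.array(a)+.5)/8-.5+np.array([175,180])
print("collar/eye",(inD(ray("top",f([[82,210],[92,212],[122,215]]),.024))*1e3).round(1))
ys,xs=np.mgrid[y0:210,x0:208]
w=np.clip(g[y0:210,x0:208].astype(float)-80,0,None)
P=inD(ray("top",np.c_[xs.ravel(),ys.ravel()],.025))*1e3
for c in range(x0,208):
    k=xs.ravel()==c;ww=w.ravel()[k]
    if ww.sum()>0:print(c,(P[k]*ww[:,None]).sum(0)/ww.sum(),ww.sum())
E
```

```text
[[ 58  55  55  54  57  55  54  55  58  55  59  89]
 [ 56  56  56  63  60  60  59  56  57  53  61  91]
 [ 55  55  67 100  91 101 103 100  81  72  65  96]
 [ 53  57  82 150 143 179 192 181 142 117  83  97]
 [ 54  58  90 130  83  83  88  87  87 101  91  98]
 [ 55  59  96 120  63  55  55  56  53  57  64  95]
 [ 56  57  63  64  58  54  56  53  54  56  64  97]
 [ 53  56  52  53  55  54  55  55  54  58  65  97]
 [ 56  55  54  56  56  56  55  54  54  55  75  99]]
collar/eye [[-49.2   1.   24. ]
 [-53.1   1.2  24. ]
 [-64.7   0.7  24. ]]
200 [-95.34391179  -6.63365544  25.        ] 28.0
201 [-97.9614167   -9.78055048  25.        ] 180.0
202 [-100.66143677  -12.39887067   25.        ] 77.0
203 [-103.67792885  -12.97193312   25.        ] 123.0
204 [-106.73394887  -13.2898255    25.        ] 143.0
205 [-109.77219623  -13.72366425   25.        ] 128.0
206 [-112.89675498  -13.59787452   25.        ] 70.0
207 [-116.0629797   -13.20118108   25.        ] 58.0
```

```bash
cat >> h.py <<'E'
def go(xh,ys,z=.024,speed=.03,thr=None,fix=True):
    """move hook (believed dock coords) ; closed-loop correction of the steady tracking error"""
    t=np.array([xh,ys,z]);s=get_state();
    r=movel(tcp(xh,ys,z+.0125)+OFF(),speed=speed,threshold=thr);return r
import json,os
def OFF(): return np.array(json.load(open("off.json"))) if os.path.exists("off.json") else np.zeros(3)
def setoff(cmd,z=.024):
    e=tcp(*cmd,z+.0125)-get_state()["tcp_pos"]; json.dump((OFF()+e).tolist(),open("off.json","w"))
E
python3 - <<'E'
from h import *
go(-.095,-.0121);sleep(.3);hook("a");setoff((-.095,-.0121))
go(-.095,-.0121);sleep(.3);hook("b")
print(go(-.0755,-.0121,speed=.03,thr=3));sleep(.2);hook("in")
print(go(-.0755,-.019,speed=.01,thr=2));hook("wall");sleep(.2);hook("wall2")
s=get_state();go(-.0755,-.0121,speed=.02);sleep(.2);hook("back")
E
```

```text
a t8.9 hook(dock mm) [-95.  -12.1  24. ] Fdock [-0.09  0.32 -0.52] w0.190
b t9.4 hook(dock mm) [-95.  -12.1  24. ] Fdock [-0.52 -0.36 -0.33] w0.190
False
in t10.4 hook(dock mm) [-75.6 -12.1  24. ] Fdock [ 0.21  0.68 -0.33] w0.187
True
wall t10.9 hook(dock mm) [-75.6 -14.7  23. ] Fdock [-0.45  0.09 -1.23] w0.193
wall2 t11.1 hook(dock mm) [-75.7 -14.   22.2] Fdock [ 0.29 -0.03  0.01] w0.196
back t11.6 hook(dock mm) [-75.5 -12.1  24. ] Fdock [ 0.66 -0.06 -1.05] w0.194
```

```bash
python3 - <<'E'
from h import *
print(go(-.066,-.0121,speed=.02,thr=2.5));hook("a")
print(go(-.045,-.0121,speed=.01,thr=2));hook("c");sleep(.2);hook("c2")
E
```

```text
False
a t12.2 hook(dock mm) [-65.9 -12.1  24. ] Fdock [-0.19  0.27 -0.68] w0.190
True
c t13.3 hook(dock mm) [-57.  -11.6  23.3] Fdock [-1.77 -0.89  0.39] w0.192
c2 t13.5 hook(dock mm) [-57.1 -10.5  22.3] Fdock [ 0.26  0.07 -1.05] w0.193
```

```bash
python3 - <<'E'
from h import *
go(-.0587,-.0121,speed=.02);sleep(.2);hook("backed")
r=go(-.0587,-.0045,speed=.012,thr=2);hook("side")
if r: go(-.0587,-.0121,speed=.02);sleep(.2)
else:
    sleep(.2);hook("s2")
    print(go(-.070,-.0045,speed=.008,thr=2.5));hook("pull")
E
```

```text
backed t14.0 hook(dock mm) [-58.7 -12.1  24. ] Fdock [ 0.46 -0.68 -1.29] w0.188
side t14.8 hook(dock mm) [-58.7  -4.6  24.1] Fdock [-0.25  0.19 -0.25] w0.191
s2 t15.0 hook(dock mm) [-58.7  -4.6  24. ] Fdock [ 0.02 -0.41 -0.92] w0.190
True
pull t15.5 hook(dock mm) [-60.3  -4.   23.4] Fdock [0.17 0.78 0.33] w0.191
```

```bash
python3 - <<'E'
from h import *
for x in(-.064,-.070,-.085,-.100,-.115,-.125):
    r=go(x,-.0045,speed=.02,thr=10.5);hook(str(r))
    if r: break
E
```

```text
False t15.9 hook(dock mm) [-62.4  -4.   23.6] Fdock [ 5.45 -0.18 -0.68] w0.195
False t16.3 hook(dock mm) [-68.2  -3.9  23.6] Fdock [ 5.87 -0.28 -0.7 ] w0.194
False t17.2 hook(dock mm) [-83.2  -3.8  23.5] Fdock [ 6.18 -0.15 -0.75] w0.192
False t18.1 hook(dock mm) [-98.1  -3.8  23.4] Fdock [ 6.62  0.4  -1.2 ] w0.190
False t19.0 hook(dock mm) [-115.3   -4.4   23.9] Fdock [-0.06  0.3  -1.05] w0.192
False t19.7 hook(dock mm) [-125.3   -4.6   24.1] Fdock [0.5  0.   0.13] w0.194
```

```bash
python3 - <<'E'
from h import *
for x in(-.150,-.175,-.192):
    r=go(x,-.0045,speed=.025,thr=8);hook(str(r))
sleep(.2)
for n in("top","side"):cv2.imwrite(f"pics/{n}3.png",snapshot(n)[:,:,::-1])
a=cv2.imread("pics/top3.png")[180:230,145:245];b=cv2.imread("pics/side3.png")[135:255,235:335]
a=cv2.resize(a,(600,300),interpolation=cv2.INTER_CUBIC);b=cv2.resize(b,(250,300),interpolation=cv2.INTER_CUBIC)
cv2.imwrite("pics/o.png",np.vstack([a,np.hstack([b,np.zeros((300,350,3),np.uint8)])]))
E
```

```text
False t20.8 hook(dock mm) [-150.1   -4.6   24.1] Fdock [-0.28  0.05 -0.17] w0.193
False t22.0 hook(dock mm) [-175.1   -4.6   24.1] Fdock [ 0.57 -0.55 -0.48] w0.195
False t22.8 hook(dock mm) [-192.3   -4.5   24.1] Fdock [-0.59 -0.12 -0.89] w0.190
```

View pics/o.png

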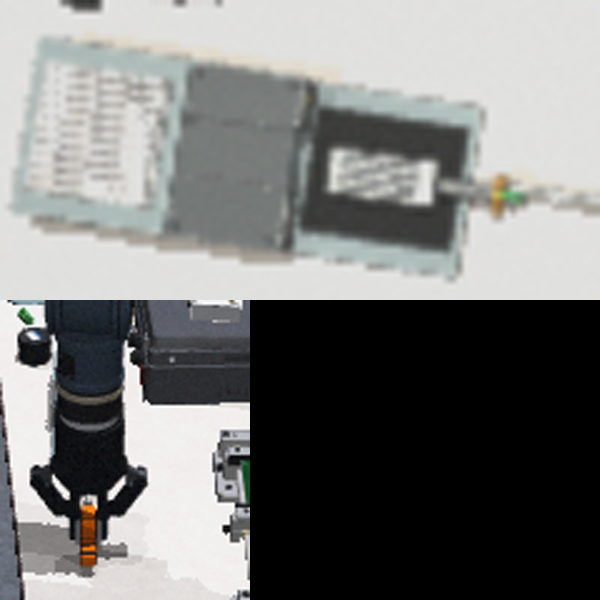

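The module stands upright on the shelf mat, spanning crop (328–437, 148–205). The collar and eye stick out past the shelf edge at (500,195), still on the hook. I'll check the module's position, then free the hook and lay the pick down.

```bash
python3 - <<'E'
from h import *
f=lambda a:(np.array(a)+.5)/6-.5+np.array([145,180])
print((inD(ray("top",f([[328,175],[437,182],[382,178]]),.034))*1e3).round(1))
print(go(-.1904,-.0045,speed=.01,thr=2.5));hook()
print(go(-.1904,-.0170,speed=.02,thr=2.5));hook("freed")
cv2.imwrite("pics/top4.png",snapshot("top")[:,:,::-1])
a=cv2.imread("pics/top4.png")[180:230,145:245]
cv2.imwrite("pics/f.png",cv2.resize(a,(600,300),interpolation=cv2.INTER_CUBIC))
E
```

```text
[[ -96.1    3.8   34. ]
 [-151.4   -0.7   34. ]
 [-123.4    1.3   34. ]]
False
 t23.4 hook(dock mm) [-190.3   -4.5   24. ] Fdock [-0.67 -0.42 -0.9 ] w0.196
False
freed t24.2 hook(dock mm) [-190.4  -16.9   24. ] Fdock [ 0.18 -1.38 -0.7 ] w0.191
```

View pics/f.png

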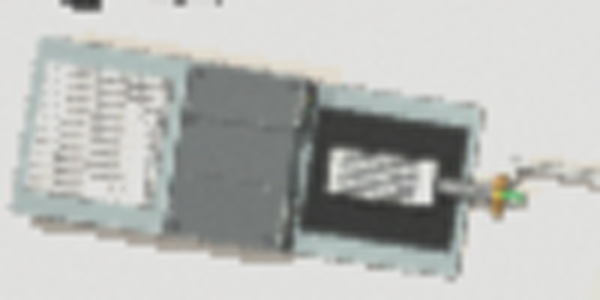

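```bash
python3 - <<'E'
from h import *
go(-.240,-.0190,speed=.08);hook()
y=np.radians(81.6);g=np.array([.4955,-.2010])
s=get_state();movel(s["tcp_pos"]+[0,0,.06],speed=.15)
move_ptp([*g,.09],quat(y));movel([*g,.032],speed=.1);sleep(.3);s=st("above")
e=.032-s["tcp_pos"][2]
print(movel([*g,.0215+e],speed=.01,threshold=2));st("down")
move_gripper(.42);sleep(.2);st("open")
movel([*g,.12],speed=.15);s=st()
move_ptp([.40,-.30,.25],quat(y));st()
for n in("top","side"):cv2.imwrite(f"pics/{n}5.png",snapshot(n)[:,:,::-1])
a=cv2.imread("pics/top5.png")[180:230,90:410]
b=cv2.imread("pics/side5.png")[130:310,230:370]
cv2.imwrite("pics/end.png",np.vstack([cv2.resize(a,(800,125)),np.hstack([cv2.resize(b,(350,450)),np.zeros((450,450,3),np.uint8)])]))
E
```

```text
t25.0 hook(dock mm) [-240.   -18.9   24. ] Fdock [-0.72  0.3  -0.88] w0.187
above t27.1 [ 0.496  -0.2014  0.0328] F [ 0.33 -0.37 -1.55] w0.188 g62.8
True
down t28.0 [ 0.4954 -0.2009  0.0218] F [-1.06 -0.48  4.67] w0.192 g63.4
open t28.6 [ 0.4941 -0.2002  0.0202] F [-0.36  0.98  0.01] w0.420 g0.0
 t29.4 [ 0.495  -0.2007  0.1191] F [-0.41  0.66 -1.01] w0.424 g0.0
 t30.2 [ 0.4    -0.2993  0.2483] F [-0.24  0.09 -0.56] w0.419 g0.0
```

View pics/end.png

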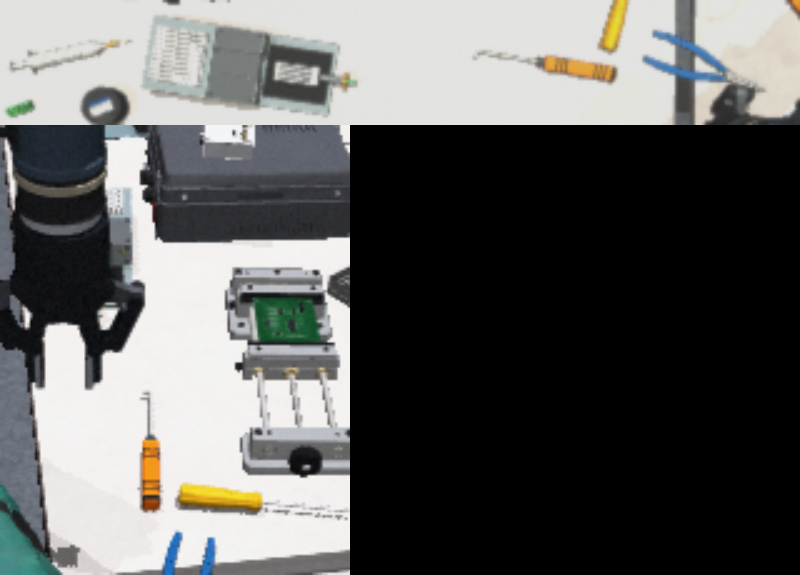

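The pick lies flat on the bench, with its handle at crop (580,68) and its hook at (475,57). The module stands on the shelf at (295,72), and the bystanders haven't moved, so I'm handing in.

```bash
python3 -c "
from plant import *
print(close_job())"
```

```text
the job is handed in; nothing more can be done
None
```

The job is handed in, with no verdict returned: the module was dragged out with the pick and stands upright on the dock's front shelf, its rear about 18 mm clear of the mouth, and the pick lies flat on the bench with the other things left where they were.

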